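# Slide the locked scanning stage to its end stop

## Robot

A 7-joint arm with a two-finger parallel gripper is mounted at the origin on the work surface. World frame = base frame: x ahead of the robot, y to its left, z up, the work surface at z = 0. Lengths are in m, angles in rad, forces in N, time in s.
With the tool pointing down it reaches from about 0.35 to 0.9 m from the base axis. Payload 8.1 kg.
Tool frame: the origin (TCP) lies midway between the tips of the shut fingers; the grasp point (between the pads) lies arm.grasp_offset behind it (arm.grasp_offset is the distance from the TCP to the grasp point, in m); z points along the fingers, y is the line along which they close (so a half turn about z gives the same grasp; the last joint's range is limited). The gripper opens to 92 mm and grips with 3 to 60 N. Pads are 19 mm wide; open, the fingers measure 130 mm over their backs; the gripper's body (75 mm by 190 mm) begins 47 mm behind the grasp point.
Start: joints at [1.237, 0.434, 0.025, 1.573, -0.012, 1.134, -0.075], TCP at [0.143, -0.608, 0.195] pointing down, gripper open.
Joint ranges: [-2.62, 2.62], [-0.44, 2.09], [-1.27, 1.32], [0.08, 2.57], [-1.32, 4.46], [0.12, 2], [-2.74, 2.74]. Speed limits (rad/s): [2.22, 2.22, 3.01, 3.01, 3.14, 3.14, 3.14].

## Interface

Orientations are given as a rotation vector (axis times angle).
In Python, from cell import observe, imaging, arm gives the robot as it stands.
- The arm moves only by the tool apply_moves, never from a script. Its argument "commands" is a list of rows, each a list of 5 numbers: the opening in per cent of the stroke, from 0 (shut) to 100 (fully open), then the shift along the world's x, y, z in units of 0.06 m (1.0 is 0.06 m), then the turn about the world's z in units of 0.5 rad (1.0 is 0.5 rad). A call has 1 to 12 rows; each row shifts and turns the commanded pose from where the row before left it; what a row does not reach is not made up. A row lasts 1/8 s, in which the tool goes at most 62.5 mm and 10.7 degrees, less where a joint would pass 70% of its speed; a pose out of reach is approached as far as the arm can. A call with a number of a shift or a turn outside -1 to 1 is refused whole. A call with a gripper value outside its range is refused whole. The fingers move at their own pace and stop on an object; "newtons" is the grip in N (left out, the last holds). Time passes only in rows, so rows that do not move let the fingers close. It gives the time, the measured TCP pose, the force, the opening and the grip force at its end, in the units of the state.
- observe(): the state, without advancing time (a new reading comes with each control period).
- imaging.get_image(name): name is "scene" or "side" or "wrist"; returns (picture, depth): 420x560x3 uint8, red, green, blue; 420x560 float32, m along the optical axis (not along the pixel's ray), 0 where there is no reading.
- imaging.camera_params(name): a dict with "camera_matrix" (3x3 intrinsics, pixels), "origin" and "rotation" of the camera in the world; the wrist camera has in their place "tool_from_camera" (4x4, takes a point from camera to tool coordinates, whose origin is the TCP and whose axes are the flange's). Camera axes: x right, y up, looking along -z (the intrinsics and any distortion apply to the point x, -y, -z); pixel columns grow to the right and rows downward; lengths in m; the calibration is good to about 2 mm. A picture is of the moment at which its call begins: read the wrist's pose just before it. camera_params takes no time and is no camera call.
- arm.sign_off(): hands the job in; it is judged then, once.
The state is a dict: "clock": time; "joints": joint angles; "dq": joint speeds; "joint_efforts": joint torques, N m; "position": TCP position; "ee_rot": TCP orientation; "force": force on the tool from outside, world axes, zero at the start; "ft_torque": the same for the moment, N m; "width": opening from 0.0 (shut) to 1.0 (fully open); "gripper_force": force on a finger pad.
Only numpy, scipy, OpenCV 4.12 (cv2) and the standard library are available. Lean on these libraries where they do the work, as an engineer would, in place of code of your own. Each camera call takes 0.05 s, during which the arm holds its last target. There are 200 camera calls.

## Task

Press the orange release button on the carriage of the wooden scanning rail and, keeping it held down the whole way, push the carriage along its rails until it stands against the black end stop next to the camera box. Then let the button spring back up so that the carriage locks there, and move away. Only touch and push: the white model rides along in the carriage's tray and must not be touched or lifted, and the other things are to be left alone.

Things in the scene. Friction and masses are not known exactly. Their poses are not given: they have to be found in the camera images.
- rail: Fixed pine board with two aluminium rails. Origin: on the table, under the rails' centre line. Its +y runs along the rails: the way to push the carriage (from button to tray, end stop, camera box); its +x points to the board's wider side. Board 20 mm thick, y -170 to 250 mm, x -60 to 60 mm, with a wider deck out to x = 142 mm for y -170 to 120 mm, where spare parts stand.
- stage (a joint): Travel of the grey carriage along rail +y, in m: 0 at the start, 0.12 against the end stop. Carriage 100 mm wide (x), 160 mm long (y), deck 60 mm above the table; it cannot lift off. Slides with about 2 N of drag. With the button up, a pin locks it between dowels (1.5 mm of play): a locking place every 15 mm, the last at the end stop; it locks again wherever the button is let up.
- release (a joint): How far the orange button is pressed, in m: 0 up (locked), 0.009 fully down. The pin is clear of the dowels from about 0.007. A spring pushes it up: about 1.6 N to start, 5 N fully down.
- release_top (a point): Centre of the top face of the orange round release button, 30 mm across, which rides on the carriage 52 mm behind (-y of rail) its middle. The top is 76 mm above the table when up, 67 mm when fully down (7 mm above the deck). Axes as the rail's.
- thumb_stop (a point): Upper edge of the pine thumb stop, in the middle of its face towards the button: an upright block on the carriage 20 mm ahead (+y of rail) of the button's centre, 64 mm wide (x), 12 mm thick (y), top 94 mm above the table. A fingertip that holds the button down can push the carriage along against this face.
- tray (a point): Centre of the floor of the shallow tray on the carriage, 60 mm above the table and 85 mm ahead (+y of rail) of the button's centre; inside 82 mm by 82 mm, rim 6 mm high.
- end_stop (a point): Middle of the upper edge of the black end stop's face, which the carriage's front edge meets: at y = 140 mm on the rail, 70 mm above the table. The stop is 18 mm thick and 110 mm wide. Behind it, at rail y = 173 to 243 mm, stands the black camera box with its lens, 75 mm wide, top 110 mm above the table.
- model: White faceted printed model, 56 mm across and 50 mm tall, about 90 g, standing loose in the carriage's tray. Origin: centre of its underside, z up.
- spare: Another white printed piece, 52 mm across and 50 mm tall, on the wide deck of the rail's board. Origin: centre of its underside. Leave alone.
- knob_a: Loose black knob, 32 mm across and 22 mm tall, on the wide deck. Origin: centre of its underside. Leave alone.
- knob_b: Another such black knob on the wide deck. Leave alone.
- mug: White mug, 76 mm across and 85 mm tall, on the table. Origin: centre of its underside. Leave alone.
- jar: Amber glass jar, 60 mm across and 80 mm tall, on the table. Origin: centre of its underside. Leave alone.
- tape: Blue roll, 70 mm across and 25 mm tall, on the table. Origin: centre of its underside. Leave alone.
- driver: Red-handled screwdriver lying on the table at the robot's left. Leave alone.
Things that resemble listed ones, but are neither listed nor needed, are in the scene too. What is shaped like the model but pink or turquoise is not meant.

How it is judged:
By the outcome, as a careful person would: the job done as asked, in the order asked, and still so for the second after the job is handed in, with the robot touching nothing.
It also fails if it takes over 35 s, if anything falls off the work surface, if the arm or the gripper's body presses on something with over 40 N, if the wrist force passes 120 N, or if a joint passes its speed limit or range.

## Working session

There is one attempt and no reset: what is moved stays moved. The work goes in short steps, Python scripts to look and compute and a tool call to move; the robot and the scene stay as the last step left them, time stands still between calls to the robot, and variables do not carry over. Pictures are saved under pics/ and viewed, at most 10 in all, crops included, and the job is handed in when it is done.

Besides the shell and the picture viewer there is one more tool, called after "Call:" as a command line: name --pt "numbers of a row" for each row, then --argument value for the rest. apply_moves: Moves the arm, as the interface text tells. Its arguments: {"type":"object","properties":{"commands":{"type":"array"},"newtons":{"type":"number"}},"required":["commands"]}

```bash
mkdir -p pics; cat > h.py <<'E'
import numpy as np,cv2
from cell import observe,imaging,arm
def world(name,d,u,v):
    p=imaging.camera_params(name);K=np.array(p["camera_matrix"])
    z=d[v,u]; c=np.array([(u-K[0,2])/K[0,0]*z,-(v-K[1,2])/K[1,1]*z,-z])
    return np.array(p["rotation"])@c+np.array(p["origin"])
E
python3 - <<'E'
from h import *
for n in("scene","side"):
    im,d=imaging.get_image(n); cv2.imwrite(f"pics/{n}0.png",im[:,:,::-1]); np.save(n+"0.npy",d); np.save(n+"i.npy",im)
    p=imaging.camera_params(n);print(n,{k:np.round(v,3).tolist() if not isinstance(v,str) else v for k,v in p.items()})
s=observe();print(s["position"],s["ee_rot"],s["width"],arm.grasp_offset)
E
```

```text
scene {'camera_matrix': [[477.133, 0.0, 276.3], [0.0, 477.133, 209.924], [0.0, 0.0, 1.0]], 'origin': [1.436, -0.108, 0.755], 'rotation': [0.786, 0.656, 1.274]}
side {'camera_matrix': [[402.876, 0.0, 280.398], [0.0, 402.876, 206.583], [0.0, 0.0, 1.0]], 'origin': [0.349, 0.896, 0.684], 'rotation': [0.134, -1.355, -2.605]}
[ 0.14280963 -0.6079505   0.19411878] [-3.11931434e+00 -3.61497495e-01  4.60787812e-04] 1.0006634533704324 0.0188
```

View pics/scene0.png

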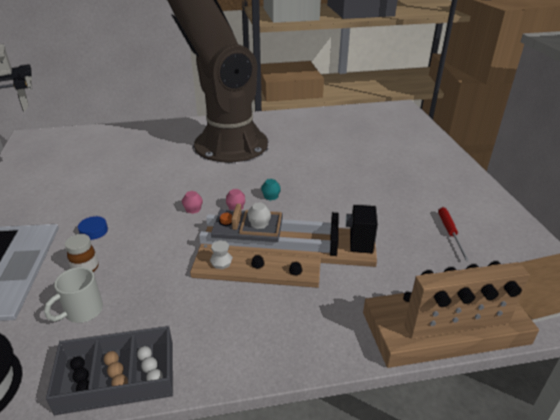

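View pics/side0.png

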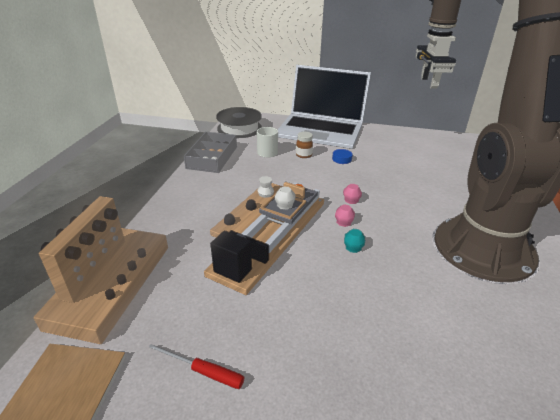

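The scene picture shows the rail with the orange button at (226,217), the thumb stop at (237,213), the model in its tray at (260,215), the end stop at (335,233) and the camera box at (363,228). The pink and turquoise pieces at (193,202), (235,198) and (271,188) stand beside it. The white piece at (220,253) is the spare. Next is a top-down map to measure from.

```bash
cat >> h.py <<'E'
from scipy.spatial.transform import Rotation as R
def cloud(name,d):
    p=imaging.camera_params(name);K=np.array(p["camera_matrix"])
    v,u=np.mgrid[:d.shape[0],:d.shape[1]]
    c=np.stack([(u-K[0,2])/K[0,0]*d,-(v-K[1,2])/K[1,1]*d,-d],-1)
    r=np.array(p["rotation"]); r=R.from_rotvec(r).as_matrix() if r.size==3 else r
    return c@r.T+np.array(p["origin"])
E
python3 - <<'E'
from h import *
for n in("scene","side"):
    im=np.load(n+"i.npy");P=cloud(n,np.load(n+"0.npy"))
    hsv=cv2.cvtColor(im,cv2.COLOR_RGB2HSV)
    if n=="scene":
        for u,v in[(226,217),(237,213),(260,215),(335,218),(363,212),(220,248),(258,262),(295,268),(235,198),(193,202)]: print((u,v),P[v,u].round(3))
    near=(P[...,0]>.35)&(P[...,0]<.9)&(abs(P[...,1]+.08)<.4)
    o=near&(hsv[...,0]<14)&(hsv[...,1]>190)&(hsv[...,2]>90)&(P[...,2]>.05)
    print(n,"orange",o.sum(),P[o].round(3)[:40:3].tolist(), np.median(P[o],0))
    # board surface
    b=near&(abs(P[...,2]-.02)<.006)&(hsv[...,1]>60)&(hsv[...,0]<25)
    r=cv2.minAreaRect(P[b][:,:2].astype(np.float32)*1000);print("board",b.sum(),r,cv2.boxPoints(r).round().tolist())
    k=near&(hsv[...,2]<40)&(abs(P[...,2]-.11)<.006); print("camtop",k.sum(),cv2.minAreaRect(P[k][:,:2].astype(np.float32)*1000))
    t=near&(abs(P[...,2]-.094)<.004)&(hsv[...,1]>60)&(hsv[...,0]<25);print("thumbtop",t.sum(),P[t].mean(0))
im=np.load("scenei.npy");cv2.imwrite("pics/crop.png",cv2.resize(im[180:290,180:390,::-1],None,fx=3.8,fy=3.8,interpolation=cv2.INTER_CUBIC))
E
```

```text
(226, 217) [ 0.516 -0.06   0.079]
(237, 213) [ 0.528 -0.034  0.096]
(260, 215) [0.553 0.016 0.101]
(335, 218) [0.557 0.198 0.07 ]
(363, 212) [0.6   0.249 0.112]
(220, 248) [ 0.617 -0.084  0.07 ]
(258, 262) [ 0.643 -0.004  0.038]
(295, 268) [0.68  0.073 0.041]
(235, 198) [ 0.39  -0.026  0.045]
(193, 202) [ 0.376 -0.136  0.037]
scene orange 65 [[0.503, -0.064, 0.079], [0.501, -0.056, 0.077], [0.503, -0.069, 0.076], [0.505, -0.062, 0.077], [0.506, -0.055, 0.077], [0.507, -0.069, 0.077], [0.507, -0.062, 0.076], [0.51, -0.055, 0.077], [0.513, -0.067, 0.077], [0.516, -0.06, 0.079], [0.516, -0.072, 0.077], [0.515, -0.065, 0.076], [0.52, -0.058, 0.079], [0.52, -0.07, 0.077]] [ 0.51554649 -0.0631878   0.07647327]
board 4441 ((719.4849853515625, -17.44085693359375), (550.8053588867188, 455.5405578613281), 78.81938934326172) [[443.0, -243.0], [890.0, -332.0], [996.0, 209.0], [549.0, 297.0]]
camtop 441 ((606.31494140625, 248.12599182128906), (56.111392974853516, 67.96459197998047), 76.06188201904297)
thumbtop 107 [0.60198242 0.02660615 0.09423199]
side orange 2 [[0.503, -0.067, 0.074]] [ 0.5020917  -0.06731929  0.07414236]
board 2471 ((620.3670654296875, -1.682373046875), (382.0052490234375, 622.3560180664062), 3.073660373687744) [[413.0, 299.0], [446.0, -323.0], [828.0, -302.0], [794.0, 319.0]]
camtop 324 ((585.4779663085938, 258.6376647949219), (56.717926025390625, 46.32970428466797), 72.90999603271484)
thumbtop 117 [0.69860742 0.13042942 0.09310624]
```

View pics/crop.png

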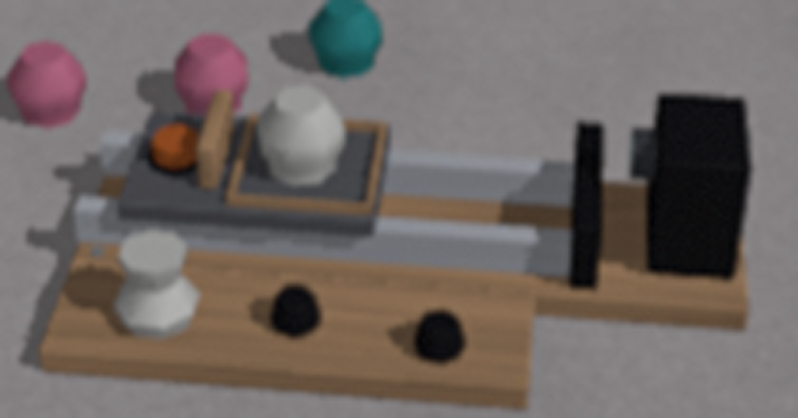

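The model (crop 303,135) stands in the tray. The spare (158,283) stands on the wide deck. The orange button (175,147) sits behind the thumb stop (215,140). The only orange button fits the description. Next I fit the rail's yaw.

```bash
python3 - <<'E'
from h import *
c0=np.array([.512,-.063])
for n in("scene","side"):
    im=np.load(n+"i.npy");P=cloud(n,np.load(n+"0.npy"));hsv=cv2.cvtColor(im,cv2.COLOR_RGB2HSV)
    a=np.radians(-15);ex=np.array([np.cos(a),np.sin(a)]);ey=np.array([-ex[1],ex[0]])
    q=(P[...,:2]-c0);X=q@ex;Y=q@ey;Z=P[...,2]
    def st(nm,m):
        if m.sum()<8: print(n,nm,m.sum());return
        x,y=X[m]*1000,Y[m]*1000;print(n,nm,m.sum(),"x",np.percentile(x,[2,50,98]).round(1),"y",np.percentile(y,[2,50,98]).round(1),"z",np.median(Z[m]).round(4),"rect",[np.round(t,1) for t in cv2.minAreaRect(np.stack([x,y],1).astype(np.float32))])
    near=(abs(X)<.08)
    st("thumbtop",near&(abs(Z-.094)<.004)&(Y>0)&(Y<.045)&(hsv[...,1]>60))
    st("deck",near&(abs(Z-.060)<.004)&(Y>-.05)&(Y<.14)&(hsv[...,2]<95)&(hsv[...,1]<70))
    st("stop",near&(abs(Z-.070)<.003)&(Y>.2)&(Y<.29)&(hsv[...,2]<50))
    st("cam",near&(abs(Z-.110)<.005)&(Y>.26)&(Y<.37)&(hsv[...,2]<60))
    st("button",near&(abs(Z-.0765)<.003)&(abs(Y)<.03)&(abs(X)<.03)&(hsv[...,1]>170))
    b=(abs(Z-.02)<.004)&(X>.04)&(X<.2)&(Y>-.1)&(Y<.4)&(hsv[...,1]>60); st("board",b)
E
```

```text
scene thumbtop 87 x [-33.9  -1.9  27.4] y [22.2 28.5 33.8] z 0.0946 rect [array([-3.5, 28.2]), array([12.2, 66.3]), np.float64(86.0)]
scene deck 853 x [-49.6  19.   48.1] y [-24.3  47.9 131.8] z 0.0609 rect [array([-2. , 53.6]), array([160.6, 102.2]), np.float64(87.9)]
scene stop 184 x [-42.2  17.1  57.2] y [252.9 260.9 269.1] z 0.0706 rect [array([  5.9, 261.6]), array([ 16.4, 107.1]), np.float64(88.8)]
scene cam 449 x [-23.7  13.5  43.1] y [301.5 325.8 351.8] z 0.1107 rect [array([  8.8, 327.1]), array([52. , 74.5]), np.float64(87.6)]
scene button 62 x [-17.4  -1.5   9.2] y [-10.3   1.8  13.1] z 0.0769 rect [array([-3.8,  0.8]), array([26.5, 24.2]), np.float64(26.7)]
scene board 3386 x [ 43.1  90.9 141.2] y [-52.9 121.4 341.3] z 0.0208 rect [array([ 93.8, 150.3]), array([107.2, 421.3]), np.float64(0.1)]
side thumbtop 56 x [-36.8  -7.4  21.6] y [22.4 29.2 34.8] z 0.0921 rect [array([-7.8, 28.3]), array([61.1, 13. ]), np.float64(3.4)]
side deck 174 x [-57.6 -39.6  37.2] y [-18.1  53.6 124.9] z 0.0586 rect [array([-9.3, 53.7]), array([153.1,  94.1]), np.float64(88.2)]
side stop 91 x [-51.9 -27.3  47.5] y [256.3 262.9 272.1] z 0.0685 rect [array([ -0.9, 262. ]), array([ 14.5, 104.2]), np.float64(84.9)]
side cam 515 x [-33.1  -1.9  33. ] y [303.1 330.3 354.2] z 0.1085 rect [array([  0.4, 329. ]), array([57.6, 70.5]), np.float64(89.7)]
side button 3
side board 999 x [ 49.8  95.7 190.5] y [-46.4 135.8 369.6] z 0.0186 rect [array([132.6, 168.3]), array([157.9, 452.9]), np.float64(4.1)]
```

Call:
apply_moves --pt "0 0.4 0.6 0 0.3" --pt "0 0.5 0.7 0 0.3" --pt "0 0.5 0.8 0 0.3" --pt "0 0.5 0.8 0 0.3" --pt "0 0.5 0.8 0 0.3" --pt "0 0.5 0.8 0 0.3" --pt "0 0.5 0.8 0 0.3" --pt "0 0.5 0.8 0 0" --pt "0 0.5 0.8 0 0" --pt "0 0.5 0.8 0 0" --pt "0 0.5 0.5 0 0" --pt "0 0 0 0 0"

```text
clock: 1.6
position: [0.4687, -0.1132, 0.1947]
ee_rot: [-2.513, -1.883, -0.002]
force: [-0.3, -0.7, -0.6]
width: 0.005
gripper_force: 0.0
```

Call:
apply_moves --pt "0 0.35 0.5 0 0" --pt "0 0.34 0.5 -0.3 0" --pt "0 0 0 -0.6 0" --pt "0 0 0 -0.55 0" --pt "0 0 0 0 0" --pt "0 0 0 0 0"

```text
clock: 2.35
position: [0.5087, -0.057, 0.1088]
ee_rot: [2.519, 1.876, 0.001]
force: [0.5, 0.5, -0.1]
width: 0.002
gripper_force: 0.0
```

```bash
python3 - <<'E'
from h import *
a,_=imaging.get_image("scene");b,_=imaging.get_image("wrist")
a=cv2.resize(a[150:270,180:320],(490,420),interpolation=cv2.INTER_CUBIC)
c=np.hstack([a,b]);c=cv2.resize(c,(800,320));cv2.imwrite("pics/hover.png",c[:,:,::-1]);print(observe()["position"])
E
```

```text
[ 0.50923704 -0.05686792  0.10928746]
```

View pics/hover.png

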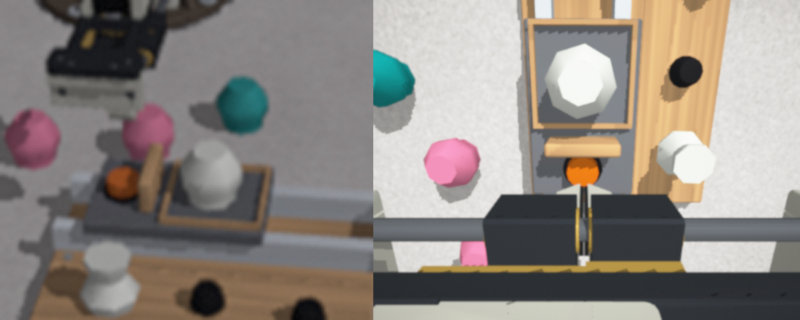

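Left half: the gripper shows at crop (100,90), not clearly over the button (125,183). Right half: the fingertips are just behind the button (583,172), with the carriage aligned. I'll check this by projecting the TCP into both views.

```bash
python3 - <<'E'
from h import *
p=imaging.camera_params("scene");K=np.array(p["camera_matrix"]);r=R.from_rotvec(p["rotation"]).as_matrix()
s=observe();t=s["position"]
for w in(t,t+[0,0,.07],np.array([.508,-.060,.076])):
    c=r.T@(w-p["origin"]);print("scene",(K[0,0]*c[0]/-c[2]+K[0,2]).round(1),(-K[1,1]*c[1]/-c[2]+K[1,2]).round(1))
w=imaging.camera_params("wrist");K=np.array(w["camera_matrix"]);T=np.array(w["tool_from_camera"]);print(w.keys(),T.round(3).tolist())
Rt=R.from_rotvec(s["ee_rot"]).as_matrix()
im,d=imaging.get_image("wrist");hsv=cv2.cvtColor(im,cv2.COLOR_RGB2HSV)
v,u=np.mgrid[:420,:560]
c=np.stack([(u-K[0,2])/K[0,0]*d,-(v-K[1,2])/K[1,1]*d,-d],-1)
W=(c@T[:3,:3].T+T[:3,3])@Rt.T+t
m=(hsv[...,0]<16)&(hsv[...,1]>200)&(hsv[...,2]>120)&(abs(W[...,2]-.076)<.008);print("btn",m.sum(),W[m].min(0),W[m].max(0))
m2=(hsv[...,1]>60)&(hsv[...,0]<25)&(abs(W[...,2]-.094)<.006)&(W[...,1]<.0);print("thumb",m2.sum(),cv2.minAreaRect(W[m2][:,:2].astype(np.float32)*1000))
a,_=imaging.get_image("scene");cv2.imwrite("pics/s2.png",cv2.resize(a[60:270,130:400,::-1],None,fx=2.8,fy=2.8))
c=T[:3,:3].T@(-T[:3,3]);print("tcp in wrist",K[0,0]*c[0]/-c[2]+K[0,2],-K[1,1]*c[1]/-c[2]+K[1,2])
E
```

```text
scene 226.3 204.8
scene 224.4 179.6
scene 225.8 216.0
dict_keys(['camera_matrix', 'tool_from_camera']) [[-0.0, 0.959, 0.283, 0.076], [1.0, 0.0, 0.0, 0.0], [0.0, 0.283, -0.959, -0.19], [0.0, 0.0, 0.0, 1.0]]
btn 1221 [ 0.49214252 -0.07486849  0.06814828] [ 0.52111301 -0.04760263  0.07807465]
thumb 1887 ((514.315185546875, -37.01458740234375), (11.614764213562012, 63.5959358215332), 73.2523422241211)
tcp in wrist 275.2556911049786 237.47860021428062
```

View pics/s2.png

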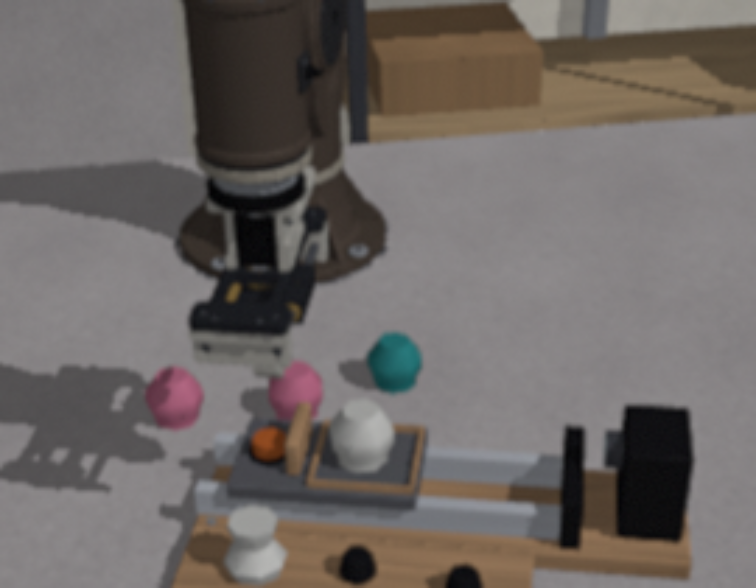

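```bash
python3 - <<'E'
from h import *
im,d=imaging.get_image("scene");P=cloud("scene",d)
for u,v in[(216,165),(210,188),(225,190),(229,192),(228,196),(226,204),(226,198),(222,150),(226,217)]:print((u,v),P[v,u].round(3),im[v,u])
print(observe()["position"],observe()["joints"])
m=(P[...,0]>.4)&(P[...,0]<.62)&(P[...,1]>-.25)&(P[...,1]<.1)&(P[...,2]>.105)&(P[...,2]<.3);print(m.sum())
for z in np.arange(.10,.3,.015):
    k=m&(abs(P[...,2]-z)<.0075)
    if k.sum():print(z.round(3),k.sum(),P[k].min(0).round(3),P[k].max(0).round(3))
E
```

```text
(216, 165) [ 0.533 -0.074  0.233] [24 25 29]
(210, 188) [ 0.591 -0.092  0.213] [115 113 109]
(225, 190) [ 0.595 -0.062  0.207] [112 110 106]
(229, 192) [ 0.529 -0.05   0.158] [117 117 113]
(228, 196) [ 0.372 -0.043  0.042] [100  57  72]
(226, 204) [ 0.353 -0.049  0.003] [86 70 75]
(226, 198) [ 0.371 -0.049  0.035] [97 65 75]
(222, 150) [ 0.52  -0.058  0.261] [10  8 10]
(226, 217) [ 0.515 -0.06   0.078] [137  70  31]
[ 0.50897923 -0.05664931  0.10884543] [ 0.38793664  0.39690727 -0.49633283  1.92181463  0.24194542  0.87943641
 -0.52135935]
2169
0.1 34 [ 0.522 -0.002  0.105] [0.55  0.035 0.107]
0.115 101 [ 0.513 -0.     0.108] [0.547 0.034 0.114]
0.145 17 [ 0.509 -0.067  0.141] [ 0.524 -0.044  0.152]
0.16 25 [ 0.521 -0.07   0.153] [ 0.529 -0.047  0.162]
0.205 70 [ 0.437 -0.113  0.207] [0.603 0.003 0.212]
0.22 321 [ 0.436 -0.114  0.213] [0.604 0.004 0.227]
0.235 406 [ 0.438 -0.116  0.228] [0.611 0.004 0.242]
0.25 750 [ 0.424 -0.115  0.243] [0.611 0.005 0.257]
0.265 170 [ 0.466 -0.081  0.258] [ 0.536 -0.017  0.272]
0.28 165 [ 0.49  -0.08   0.273] [ 0.535 -0.025  0.287]
0.295 110 [ 0.481 -0.092  0.288] [ 0.535 -0.008  0.3  ]
```

Lateral alignment is good: the TCP is 5 mm ahead of the button's centre (0.507, -0.0615), and the rail direction is 73°. The tips look higher in the scene depth than the state says, so I'll descend slowly and watch the force.

Call:
apply_moves --pt "0 0 0 -0.2 0" --pt "0 0 0 -0.2 0" --pt "0 0 0 -0.1 0" --pt "0 0 0 0 0"

```text
clock: 3.1
position: [0.5078, -0.0563, 0.077]
ee_rot: [-2.518, -1.877, 0.002]
force: [-0.5, 0.7, -0.5]
width: 0.006
gripper_force: 0.0
```

Call:
apply_moves --pt "0 0 0 -0.05 0" --pt "0 0 0 -0.05 0" --pt "0 0 0 0 0"

```text
clock: 3.48
position: [0.5083, -0.0564, 0.0717]
ee_rot: [-2.519, -1.877, 0.0]
force: [-0.4, -0.4, 0.2]
width: 0.004
gripper_force: 0.0
```

```bash
python3 - <<'E'
from h import *
s=observe();print(s["position"],s["force"])
im,d=imaging.get_image("scene");P=cloud("scene",d)
m=(P[...,0]>.4)&(P[...,0]<.62)&(P[...,1]>-.11)&(P[...,1]<-.042)&(P[...,2]>.09)&(P[...,2]<.3)
print("lowest gripper z",np.sort(P[m][:,2])[:8].round(3),P[217,226])
cv2.imwrite("pics/s3.png",cv2.resize(im[150:260,180:320,::-1],None,fx=4,fy=4))
E
```

```text
[ 0.5082662  -0.05641598  0.07171791] [-0.38146035 -0.39261449  0.21293601]
lowest gripper z [0.09  0.09  0.091 0.092 0.092 0.092 0.093 0.094] [ 0.50943495 -0.0598159   0.07417837]
```

View pics/s3.png

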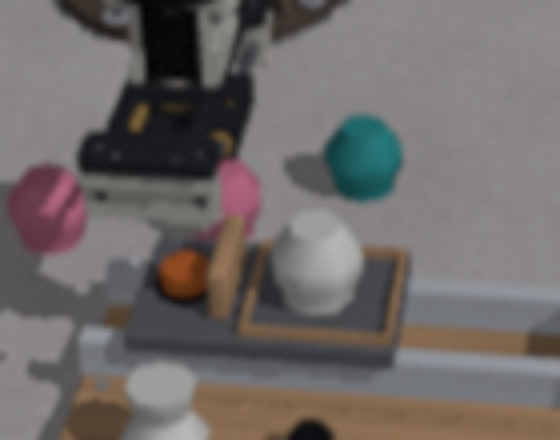

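The fingertip is still above the button (185,272), with no contact force, so the tips end higher than the reported TCP. I'll continue down in guarded steps.

Call:
apply_moves --pt "0 0 0 -0.1 0" --pt "0 0 0 -0.1 0" --pt "0 0 0 -0.1 0" --pt "0 0 0 0 0"

```text
clock: 4.03
position: [0.5079, -0.0564, 0.0532]
ee_rot: [-2.518, -1.877, 0.001]
force: [-0.6, -0.4, 0.1]
width: 0.008
gripper_force: 0.0
```

Call:
apply_moves --pt "0 0 0 -0.05 0" --pt "0 0 0 -0.05 0" --pt "0 0 0 -0.05 0" --pt "0 0 0 0 0"

```text
clock: 4.53
position: [0.5083, -0.0564, 0.0447]
ee_rot: [-2.519, -1.877, 0.0]
force: [0.2, 0.3, -0.8]
width: 0.003
gripper_force: 0.0
```

Call:
apply_moves --pt "0 0 0 -0.04 0" --pt "0 0 0 -0.04 0" --pt "0 0 0 0 0"

```text
clock: 4.9
position: [0.5084, -0.0564, 0.04]
ee_rot: [2.519, 1.877, 0.0]
force: [-1.0, 1.2, 3.0]
width: 0.005
gripper_force: 1.5
```

```bash
python3 - <<'E'
from h import *
s=observe();print(s["position"],s["force"])
im,d=imaging.get_image("scene");P=cloud("scene",d)
m=(P[...,0]>.56)&(P[...,0]<.63)&(P[...,1]>-.12)&(P[...,1]<.03)&(P[...,2]>.1)&(P[...,2]<.3)
print("lowest body z",np.sort(P[m][:,2])[:30:4].round(3))
b,_=imaging.get_image("side")
a=cv2.resize(im[150:260,180:320],(400,314),interpolation=cv2.INTER_CUBIC);b=cv2.resize(b[140:250,220:360],(400,314),interpolation=cv2.INTER_CUBIC)
cv2.imwrite("pics/s4.png",np.hstack([a,b])[:,:,::-1])
E
```

```text
[ 0.50843732 -0.05644427  0.04003026] [-1.01560296  1.16674917  2.99250168]
lowest body z [0.136 0.139 0.139 0.14  0.14  0.141 0.141 0.142]
```

View pics/s4.png

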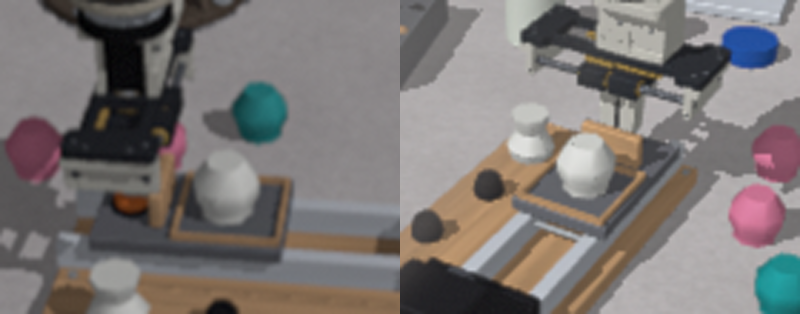

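Contact: 3 N upward with the TCP at 0.040. The side view shows the fingertips behind the thumb stop, on the button, and the body well above the model. Pressing fully now.

Call:
apply_moves --pt "0 0 0 -0.04 0" --pt "0 0 0 -0.04 0" --pt "0 0 0 -0.03 0" --pt "0 0 0 0 0"

```text
clock: 5.5
position: [0.5087, -0.0561, 0.0349]
ee_rot: [2.518, 1.877, 0.001]
force: [-7.0, 1.0, 26.0]
width: 0.004
gripper_force: 12.9
```

Call:
apply_moves --pt "0 0 0 0.012 0" --pt "0 0.015 0.05 0 0" --pt "0 0.03 0.1 0 0" --pt "0 0.03 0.1 0 0" --pt "0 0.03 0.1 0 0" --pt "0 0.03 0.1 0 0" --pt "0 0.015 0.05 0 0" --pt "0 0 0 0 0"

```text
clock: 6.5
position: [0.5179, -0.0256, 0.0351]
ee_rot: [2.518, 1.878, 0.002]
force: [-3.8, 1.7, 17.2]
width: 0.004
gripper_force: 8.5
```

Call:
apply_moves --pt "0 0.02 0.06 0 0" --pt "0 0.04 0.13 0 0" --pt "0 0.04 0.13 0 0" --pt "0 0.04 0.13 0 0" --pt "0 0.04 0.13 0 0" --pt "0 0.04 0.13 0 0" --pt "0 0.02 0.07 0 0" --pt "0 0 0 0 0"

```text
clock: 7.5
position: [0.5322, 0.0217, 0.0352]
ee_rot: [2.518, 1.878, 0.002]
force: [-4.7, 2.9, 17.0]
width: 0.002
gripper_force: 8.2
```

```bash
python3 - <<'E'
from h import *
s=observe();print(s["position"],s["force"])
im,d=imaging.get_image("scene")
b,_=imaging.get_image("side")
a=cv2.resize(im[150:280,190:390],(400,260),interpolation=cv2.INTER_CUBIC);b=cv2.resize(b[160:290,200:400],(400,260),interpolation=cv2.INTER_CUBIC)
cv2.imwrite("pics/s5.png",np.hstack([a,b])[:,:,::-1])
E
```

```text
[0.53224245 0.02169358 0.03515604] [-4.67819749  2.88908743 17.00509966]
```

View pics/s5.png

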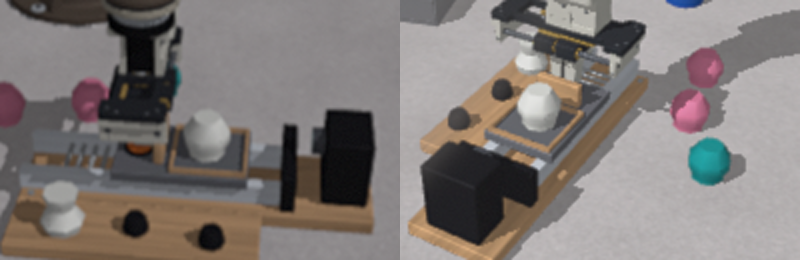

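The carriage rides along with the model standing in its tray, at about 80 mm. The end stop is about 40 mm ahead. Continuing.

Call:
apply_moves --pt "0 0.02 0.06 0 0" --pt "0 0.04 0.13 0 0" --pt "0 0.04 0.13 0 0" --pt "0 0.04 0.12 0 0" --pt "0 0.02 0.07 0 0" --pt "0 0.01 0.04 0 0" --pt "0 0 0 0 0"

```text
clock: 8.48
position: [0.5422, 0.0544, 0.0351]
ee_rot: [2.518, 1.878, 0.002]
force: [-5.0, 1.2, 16.3]
width: 0.004
gripper_force: 8.3
```

Call:
apply_moves --pt "0 0.01 0.04 0 0" --pt "0 0.01 0.04 0 0" --pt "0 0.01 0.03 0 0" --pt "0 0 0 0 0"

```text
clock: 8.98
position: [0.5434, 0.0585, 0.0351]
ee_rot: [2.519, 1.875, -0.003]
force: [-6.2, -4.5, 20.0]
width: 0.002
gripper_force: 10.2
```

Call:
apply_moves --pt "0 0.01 0.03 0 0" --pt "0 0.01 0.03 0 0" --pt "0 0.01 0.03 0 0" --pt "0 0 0 0 0"

```text
clock: 9.48
position: [0.5434, 0.0587, 0.0348]
ee_rot: [2.519, 1.869, -0.014]
force: [-12.0, -18.5, 29.6]
width: 0.004
gripper_force: 14.7
```

```bash
python3 - <<'E'
from h import *
s=observe();print(s["position"],s["force"])
im,d=imaging.get_image("scene");P=cloud("scene",d)
hsv=cv2.cvtColor(im,cv2.COLOR_RGB2HSV)
e=np.array([.288,.957]);c0=np.array([.507,-.0615]);q=P[...,:2]-c0;Y=q@e;X=q@np.array([.957,-.288])
m=(abs(P[...,2]-.066)<.004)&(abs(X)<.046)&(Y>.19)&(Y<.25)&(hsv[...,1]>50)
print("rim front",m.sum(),np.percentile(Y[m],[90,98]))
k=(abs(P[...,2]-.070)<.003)&(abs(X)<.05)&(Y>.235)&(Y<.29)&(hsv[...,2]<50);print("stop",k.sum(),np.percentile(Y[k],[2,10]))
b,_=imaging.get_image("side")
a=cv2.resize(im[150:280,190:390],(400,260),interpolation=cv2.INTER_CUBIC);b=cv2.resize(b[160:290,200:400],(400,260),interpolation=cv2.INTER_CUBIC)
cv2.imwrite("pics/s6.png",np.hstack([a,b])[:,:,::-1])
E
```

```text
[0.54341709 0.05868234 0.03482607] [-12.01909358 -18.52264386  29.57329797]
rim front 108 [0.24891143 0.24955271]
stop 164 [0.25325031 0.25398261]
```

View pics/s6.png

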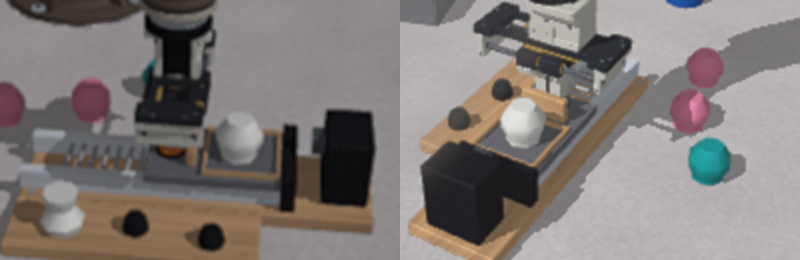

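The carriage's front edge is against the black end stop (crop 285,165), with 21 N of push and no further travel. I'll ease the push slightly, then rise straight up.

Call:
apply_moves --pt "0 -0.01 -0.03 0.01 0" --pt "0 0 0 0.03 0" --pt "0 0 0 0.04 0" --pt "0 0 0 0.05 0" --pt "0 0 0 0.08 0" --pt "0 0 0 0.1 0" --pt "0 0 0 0 0"

```text
clock: 10.45
position: [0.5436, 0.0616, 0.0523]
ee_rot: [2.52, 1.875, -0.006]
force: [-4.5, -5.8, 3.7]
width: 0.003
gripper_force: 3.7
```

Call:
apply_moves --pt "0 -0.015 -0.05 0 0" --pt "0 -0.015 -0.05 0.05 0" --pt "0 0 0 0.3 0" --pt "0 0 0 0.6 0" --pt "0 0 0 0.8 0" --pt "0 0 0 0.8 0" --pt "0 -0.2 -0.7 0.2 0" --pt "0 -0.2 -0.7 0 0" --pt "0 -0.2 -0.7 0 0" --pt "0 0 0 0 0" --pt "0 0 0 0 0"

```text
clock: 11.82
position: [0.5076, -0.0676, 0.2188]
ee_rot: [2.518, 1.877, 0.002]
force: [-0.0, 0.7, 0.6]
width: 0.001
gripper_force: 0.0
```

```bash
python3 - <<'E'
from h import *
s=observe();print(s["clock"],s["position"],s["force"])
im,d=imaging.get_image("scene");P=cloud("scene",d)
hsv=cv2.cvtColor(im,cv2.COLOR_RGB2HSV)
e=np.array([.288,.957]);c0=np.array([.507,-.0615]);q=P[...,:2]-c0;Y=q@e;X=q@np.array([.957,-.288])
m=(abs(P[...,2]-.066)<.004)&(abs(X)<.046)&(Y>.19)&(Y<.25)&(hsv[...,1]>50)
print("rim front",m.sum(),np.percentile(Y[m],[90,98]))
o=(hsv[...,0]<14)&(hsv[...,1]>180)&(abs(X)<.03)&(abs(Y-.12)<.03)&(P[...,2]>.05);print("button",o.sum(),np.median(P[o],0),np.median(Y[o]))
cv2.imwrite("pics/s7.png",cv2.resize(im[150:280,190:390],(800,520),interpolation=cv2.INTER_CUBIC)[:,:,::-1])
E
```

```text
11.825 [ 0.50756351 -0.06755311  0.2188058 ] [-0.03439718  0.66678264  0.59757912]
rim front 103 [0.24905819 0.24960125]
button 119 [0.55046468 0.0533035  0.07487385] 0.12183135019470027
```

View pics/s7.png

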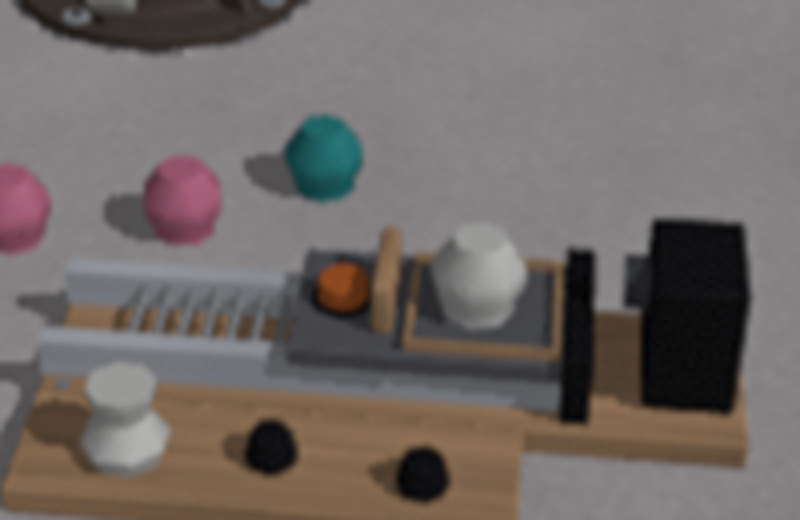

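The carriage stands against the end stop (575,330), the button is up (343,287), the model is upright (478,275) and the arm is clear. Handing in.

```bash
python3 -c "
from cell import arm
print(arm.sign_off())"
```

```text
the job is handed in; nothing more can be done
None
```

I pushed the carriage against the end stop with the button held down, let the button spring back up, moved the arm clear and handed the job in at about 12 s; the last picture shows the model still upright in its tray.

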